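Open the gift desk for the day

TASK

Open the drop-front gift desk: pull both slide-out supports all the way out, then let the flap down level onto them. Stand every tin that has fallen over in the lane behind the flap upright again, lid up, so that all the tins stand in the lane between its brass beads, and set the gift boxes that wait on the counter to the left of the desk upright on the lowered flap, ready for wrapping.

Things in the scene. Friction and masses are not known exactly. Their poses are not given: they have to be found in the camera images.
- gift_desk: Dark wood gift desk on the counter, 346 mm wide, 132 deep, fixed. Origin at z = 0 under the middle of the flap hinge; x points into the desk, y left along the hinge. Hinge line at x 0, z 0.060; the plinth top (inner floor) is at z 0.060. Back panel (inner face x 0.123) and cheeks (inner faces y +-0.161) rise 50 mm above the floor; there is no top: with the flap down all is open from above.
- lane (a point): Middle of the tin lane on the inner floor: desk x 0.066, y 0, z 0.060. The lane runs along the desk's y between two brass beads 4 mm high, 6 mm wide, their middles 25 mm before and behind this point (44 mm clear); 318 mm long, tins about 58 mm apart in it. A clear glass shelf overhangs the counter at z 0.26 for world x over 0.68, 3 cm behind the desk: keep the gripper off it.
- support_left_knob (a point): Middle of the brass knob on the front end of the left slide-out support (a wooden bar 16 mm wide, 22 high, at desk y +0.142, under the hinge): 17 mm in diameter, 17 long, on a thin neck, axis along the desk's x, 37 mm above the counter, 21.5 mm before the desk's front face when pushed home.
- support_right_knob (a point): The same for the right support, at desk y = -0.142.
- support_left (a joint): How far the left support is pulled out, m: 0 home, 0.065 fully out against its stop; it slides towards the staff side (desk -x) and needs about 2 N.
- support_right (a joint): The same for the right support.
- flap_edge (a point): Middle of the flap's free edge, on its inner face, 126 mm from the hinge. Flap: 346 mm wide, 12 thick, 0.4 kg, a small knob on its outer face. Closed, this edge is at desk x 0.081, z 0.157, with 42 mm of open space between it and the back panel, over the lane; standing tins reach z 0.110.
- tin_teal: Round sample tin of drinking chocolate, 36 mm in diameter and 50 mm tall, about 80 g, dark teal with a brass-coloured lid and a pale band round its foot. Origin at the middle of the tin; its own z axis points from the foot to the lid. Starts knocked over, lying along the lane; may be absent (None from the very start).
- tin_red: Round sample tin of drinking chocolate, 36 mm in diameter and 50 mm tall, about 80 g, dark red with a brass-coloured lid and a pale band round its foot. Origin at the middle of the tin; its own z axis points from the foot to the lid. Starts knocked over, lying along the lane; may be absent (None from the very start).
- tin_cream: Round sample tin of drinking chocolate, 36 mm in diameter and 50 mm tall, about 80 g, cream with a brass-coloured lid and a pale band round its foot. Origin at the middle of the tin; its own z axis points from the foot to the lid. Starts knocked over, lying along the lane; may be absent (None from the very start).
- tin_orange: Round sample tin of drinking chocolate, 36 mm in diameter and 50 mm tall, about 80 g, orange with a brass-coloured lid and a pale band round its foot. Origin at the middle of the tin; its own z axis points from the foot to the lid. Starts knocked over, lying along the lane; may be absent (None from the very start).
- tin_blue: Round sample tin of drinking chocolate, 36 mm in diameter and 50 mm tall, about 80 g, slate blue with a brass-coloured lid and a pale band round its foot. Origin at the middle of the tin; its own z axis points from the foot to the lid. Starts standing upright in the lane, always present.
- box_ribboned: Brown gift box tied with a cream ribbon and bow, 60 mm (its own x) by 84 mm (its own y), 50 mm high without the bow, 63 mm with it, 0.16 kg. Origin at the centre of its underside, z up. Starts on the counter to the left of the desk.
- box_plain: Plain dark brown gift box, 55 mm (its own x) by 62 mm (its own y), 50 mm high, 0.11 kg. Origin at the centre of its underside, z up. Starts on the counter to the left of the desk.
- flap (a joint): Angle of the drop-front flap, rad: 0 closed (leaning back into the desk, 50 degrees above horizontal, held by its weight), 0.70 upright, 2.27 level: inner face flush with the inner floor, underside on the pulled-out supports; without them it sags to 2.36. The hinge is damped: past upright the flap sinks by itself in about 4 s; moving its edge takes 2 to 5 N.

How it is judged:
By the outcome, as a careful person would: the job done as asked, in the order asked, and still so for the second after the job is handed in, with the robot touching nothing.
Of tin_teal, tin_red, tin_cream, tin_orange only 3 to 4 are there at a start; the rules pass over those that are not, and their reading is None.
At some moment in a run one of box_ribboned, box_plain may be knocked a few centimetres aside while the robot is not near it.
Once in a run the grip may slacken for a moment while it holds something.
It also fails if it takes over 208 s, if anything falls off the work surface, if the arm or the gripper's body presses on something with over 40 N, if the wrist force passes 120 N, or if a joint passes its speed limit or range.

ROBOT

A 6-joint arm with a two-finger parallel gripper is mounted at the origin on a cart in front of the work surface, level with it; the furniture and walls round the work are solid. World frame = base frame: x ahead of the robot, y to its left, z up, the work surface at z = 0. Lengths are in m, angles in rad, forces in N, time in s.
With the tool pointing down it reaches from about 0.35 to 0.775 m from the base axis. Payload 5.5 kg.
Tool frame: the origin (TCP) lies at the centre of the arm's flange, where the gripper is bolted on; the fingertips stand 173 mm ahead of it and the grasp point (between the pads) lies 155 mm ahead of it; z points along the fingers, y is the line along which they close (so a half turn about z gives the same grasp; the last joint's range is limited). The gripper opens to 85 mm and grips with 20 to 120 N. Pads are 22 mm wide; open, the fingers measure 114 mm over their backs; the gripper's body (76 mm by 85 mm) begins 54 mm behind the grasp point. The pads swing forward as they close: fully open they stand 13 mm farther back than shut.
Start: joints at [1.175, 0.313, 0.046, 1.304, 0, 1.431], TCP at [0.146, 0.556, 0.405] pointing down, gripper open.
Joint ranges: [-2.76, 2.76], [-0.86, 1.69], [-1.03, 1.26], [-2.2, 2.34], [-1.47, 1.5], [-3.14, 3.14]. Speed limits (rad/s): [2.57, 2.57, 3.14, 3.14, 3.14, 3.14].

INTERFACE

Orientations are given as a unit quaternion [w, x, y, z].
In Python, from rig import * gives the robot as it stands. Calls block until the motion is done:
- goto(position, orientation): joint-space move of the TCP to a pose.
- move_l(position, rot=None, feed=0.15): straight line of the TCP; rot=None keeps the orientation; feed is the mean speed in m/s.
- move_j(angles): joint-space move.
- set_gripper(opening, grip_force=None): finger opening in m; grip_force is the grip in N (None keeps the last); returns when the fingers have stopped.
- wait(seconds).
- inverse_kinematics(position, orientation): joint angles nearest the present ones, or None.
- state(): the state.
- get_image(name): name is "side" or "top"; returns a dict with "color" (480x640x3 uint8, red, green, blue), "intrinsics" (3x3 intrinsics, pixels), "k1" (the pictures are not rectified: a ray, as slopes to the right and down, at radius r is drawn at 1 + k1 r^2 times it, then the intrinsics apply), "xyz" and "attitude" of the camera in the world. Camera axes: x right, y up, looking along -z (the intrinsics and any distortion apply to the point x, -y, -z); pixel columns grow to the right and rows downward; lengths in m; the calibration is good to about 2 mm. A picture is of the moment at which its call begins. There is no depth.
A pose or a line that the arm cannot do raises Unreachable and nothing moves.
- sign_off(): hands the job in; it is judged then, once.
Trained networks look in a picture, given as the dict that the camera call returned (one of the last four; its "shot" number tells which), for a name from the list of things; names that differ only in an ending like _2 or _b are one class to them, and where a whole thing is asked for, a point or a joint stands for the part that bears it (a point fixed in the world has none). Each returns a list of dicts, best first, with "p" (0 to 1); they miss things now and then, are a little off and sometimes report something else, mostly with a low value. They report only what shows in the picture. A call takes as long as a camera call.
- outline_of(picture, name): "region" (480x640 bool, what is visible of it) and "at" ([column, row] in pixels, amid what is visible of it).
- pinpoint(picture, name): "at" ([column, row] in pixels: a listed point, or the origin of a listed thing).
The state is a dict: "t": time; "joints": joint angles; "joint_velocities": joint speeds; "effort": joint torques, N m; "ee_pos": TCP position; "tool_rot": TCP orientation; "wrist_force": force on the tool from outside, world axes, zero at the start; "wrist_torque": the same for the moment, N m; "finger_gap": finger opening in m; "grip_force": force on a finger pad.
Only numpy, scipy, OpenCV 4.12 (cv2) and the standard library are available. Lean on these libraries where they do the work, as an engineer would, in place of code of your own. Each camera call takes 0.05 s, during which the arm holds its last target. There are 200 camera calls.

## Working session

There is one attempt and no reset: what is moved stays moved. The work goes in short steps, each a Python script; the robot and the scene stay as the last script left them, time stands still between calls to the robot, and variables do not carry over. Pictures are saved under pics/ and viewed, at most 14 in all, crops included, and the job is handed in when it is done.

```bash
ls; mkdir -p pics; cat > h.py <<'E'
from rig import *
import numpy as np, cv2
from scipy.spatial.transform import Rotation as R
def Rc(q): return R.from_quat([q[1],q[2],q[3],q[0]])
def ray(im,px):
    K=np.array(im["intrinsics"]);d=np.array([(px[0]-K[0,2])/K[0,0],(px[1]-K[1,2])/K[1,1]])
    u=d.copy()
    for _ in range(20): u=d/(1+im["k1"]*(u@u))
    a=np.array(im["attitude"]); M=Rc(a) if a.size==4 else R.from_matrix(a)
    v=M.apply([u[0],-u[1],-1.]); return np.array(im["xyz"]),v
def at_z(im,px,z):
    o,v=ray(im,px); return o+v*(z-o[2])/v[2]
def tri(a,b):
    (o1,v1),(o2,v2)=a,b
    A=np.stack([v1,-v2],1); s=np.linalg.lstsq(A,o2-o1,rcond=None)[0]
    p,q=o1+v1*s[0],o2+v2*s[1]; return (p+q)/2,np.linalg.norm(p-q)
def project(im,P):
    a=np.array(im["attitude"]); M=Rc(a) if a.size==4 else R.from_matrix(a)
    c=M.inv().apply(np.array(P)-im["xyz"]); u=np.array([c[0]/-c[2],-c[1]/-c[2]])
    u=u*(1+im["k1"]*(u@u)); K=np.array(im["intrinsics"]); return K[0,0]*u[0]+K[0,2],K[1,1]*u[1]+K[1,2]
def save(im,n): cv2.imwrite(f"pics/{n}.png",im["color"][:,:,::-1])
E
python3 - <<'E'
from h import *
s=state();print(s)
ims={n:get_image(n) for n in("side","top")}
for n,im in ims.items():
    save(im,n+"0");print(n,im["intrinsics"],im["k1"],im["xyz"],im["attitude"],im["shot"])
for k in["gift_desk","lane","support_left_knob","support_right_knob","flap_edge","tin_teal","tin_red","tin_cream","tin_orange","tin_blue","box_ribboned","box_plain"]:
    r=[]
    P={}
    for n,im in ims.items():
        d=pinpoint(im,k)[:2]; r.append((n,[(np.round(x["at"],1).tolist(),round(x["p"],2)) for x in d]))
        if d: P[n]=ray(im,d[0]["at"])
    print(k,r,*(tri(P["side"],P["top"]) if len(P)==2 else ()))
E
```

```text
pics
{'t': 0.0, 'joints': array([1.17541191e+00, 3.14025885e-01, 4.49639957e-02, 1.30361311e+00,
       3.14569259e-07, 1.43117333e+00]), 'joint_velocities': array([ 0.00030644, -0.00037764, -0.00147577,  0.00056348, -0.00032606,
        0.00122698]), 'effort': array([ 1.84385783e-03, -4.80622959e+01,  2.98534369e+01,  1.93930801e-02,
       -2.17074989e-05,  1.86850224e-05]), 'ee_pos': array([0.14540839, 0.55610217, 0.40378796]), 'tool_rot': array([-2.48441527e-04,  1.27532387e-01,  9.91833962e-01, -9.05886048e-04]), 'wrist_force': array([-0.23991764,  0.63834399,  0.06552662]), 'wrist_torque': array([ 0.02247702, -0.03061478, -0.01583428]), 'grip_force': 0.0, 'finger_gap': 0.08531658050730392}
side [[579.59847801   0.         310.25735626]
 [  0.         579.59847801 237.9129543 ]
 [  0.           0.           1.        ]] -0.1488304342678214 [0.22203776 1.09908023 0.67885863] [-0.10813157 -0.07371286  0.48947488  0.8621417 ] 1
top [[538.93355534   0.         320.21139072]
 [  0.         538.93355534 236.5802347 ]
 [  0.           0.           1.        ]] -0.10228071849567033 [0.3
[... 343 characters left out ...]
45
support_right_knob [('side', [([334.7, 221.8], 0.51)]), ('top', [([431.6, 257.1], 0.71)])] [ 0.47506784 -0.02477803  0.03739043] 0.008727992198012761
flap_edge [('side', [([260.2, 196.9], 0.83)]), ('top', [([355.1, 178.4], 0.93)])] [0.59713525 0.11687343 0.15623902] 0.0078077175241880355
tin_teal [('side', []), ('top', [])]
tin_red [('side', []), ('top', [])]
tin_cream [('side', []), ('top', [])]
tin_orange [('side', []), ('top', [([354.3, 237.0], 0.55)])]
tin_blue [('side', []), ('top', [])]
box_ribboned [('side', [([307.9, 348.2], 0.86)]), ('top', [([221.3, 291.0], 0.65)])] [0.42746831 0.37010903 0.00804945] 0.016932451165149055
box_plain [('side', []), ('top', [([217.3, 213.1], 0.6)])]
```

View pics/side0.png

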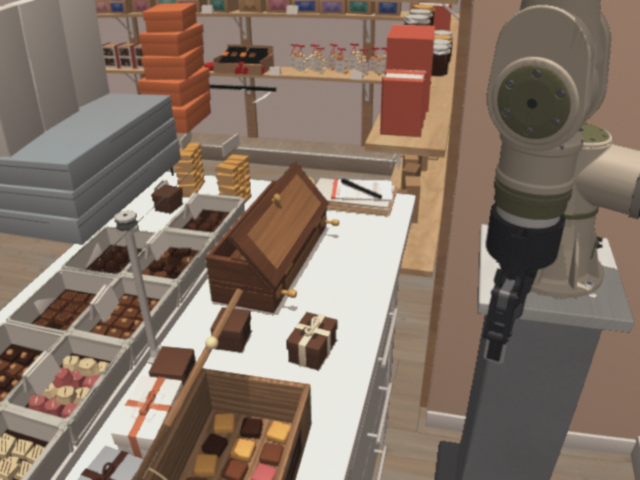

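View pics/top0.png

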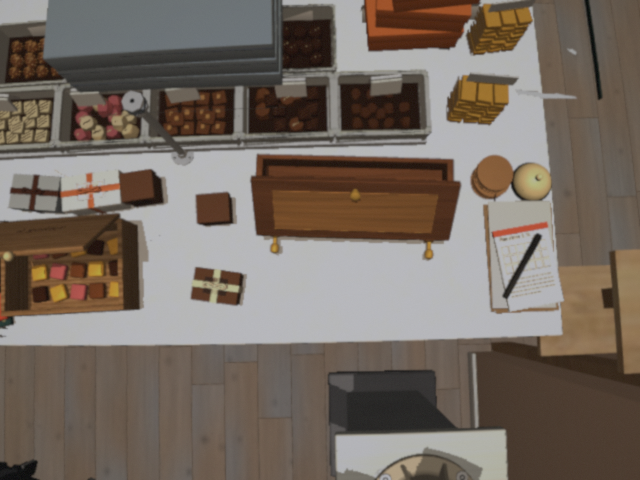

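```bash
python3 - <<'E'
from h import *
ims={n:get_image(n) for n in("side","top")}
for nm,s,t,z in [("KL",(291.5,294),(275,245),.037),("KR",(335,222.5),(429,252.5),.037)]:
    print(nm,tri(ray(ims["side"],s),ray(ims["top"],t)),at_z(ims["top"],t,z),at_z(ims["side"],s,z))
for k in["support_left_knob","support_right_knob","box_ribboned","box_plain"]:
    for n,im in ims.items():
        for d in outline_of(im,k)[:2]:
            m=d["region"].astype(np.uint8); c,(w,h),a=cv2.minAreaRect(cv2.findNonZero(m)); print(k,n,round(d["p"],2),np.round(d["at"],1),np.round((*c,w,h,a),1),m.sum())
            if "box" in k and n=="top" : print("  box@.05",[at_z(im,p,.05).round(4).tolist() for p in cv2.boxPoints((c,(w,h),a))])
im=ims["top"]; save(im,"t1")
# zoom crops
def crop(im,x0,y0,x1,y1,f,n): cv2.imwrite(f"pics/{n}.png",cv2.resize(im["color"][y0:y1,x0:x1,::-1],None,fx=f,fy=f,interpolation=cv2.INTER_CUBIC))
crop(im,180,140,480,310,2.6,"tz")
E
```

```text
KL (array([0.49893041, 0.2616771 , 0.03554128]), np.float64(0.003987970580113233)) [0.50071599 0.26197175 0.037     ] [0.49625844 0.26352104 0.037     ]
KR (array([ 0.47872954, -0.02132606,  0.03735293]), np.float64(0.0013332618566991982)) [ 0.47942272 -0.02127338  0.037     ] [ 0.47819984 -0.02199237  0.037     ]
support_left_knob side 0.49 [286.9 294.6] [286.  291.5  11.   20.   90. ] 155
support_left_knob top 0.5 [275.3 245.2] [274. 244.  16.   8.  90.] 95
support_right_knob side 0.59 [327.  222.9] [329.4 220.1  11.   19.   85.6] 131
support_right_knob top 0.72 [429.6 253.3] [428. 249.  20.  10.  90.] 176
box_ribboned side 0.83 [308.8 337.9] [311.1 340.1  48.1  55.7  17.1] 2215
box_ribboned top 0.84 [216.4 289. ] [216.7 286.1  49.5  34.3   4.8] 1613
  box@.05 [[0.4003, 0.4161, 0.05], [0.4625, 0.4111, 0.05], [0.4529, 0.3201, 0.05], [0.3912, 0.3257, 0.05]]
box_ribboned top 0.54 [357.8 197.4] [354.6 205.5 209.3 101.2   2.2] 16866
  box@.05 [[0.4875, 0.3101, 0.05], [0.678, 0.3021, 0.05], [0.6515, -0.0884, 0.05], [0.4628, -0.0697, 0.05]]
box_plain side 0.84 [232.8 329.2] [230.6 329.5  39.3  43.8   5.2] 1255
box_plain side 0.19 [326.7 223.4] [330.  220.5   9.   16.   90. ] 106
box_plain top 0.93 [214.7 207.6] [214. 208.  32.  36.  90.] 1127
  box@.05 [[0.6024, 0.4075, 0.05], [0.6003, 0.3397, 0.05], [0.5401, 0.3396, 0.05], [0.542, 0.4069, 0.05]]
box_plain top 0.28 [275. 244.] [275. 244.  16.   8.  90.] 111
  box@.05 [[0.5159, 0.2677, 0.05], [0.5155, 0.2531, 0.05], [0.4861, 0.2535, 0.05], [0.4865, 0.2681, 0.05]]
```

View pics/tz.png

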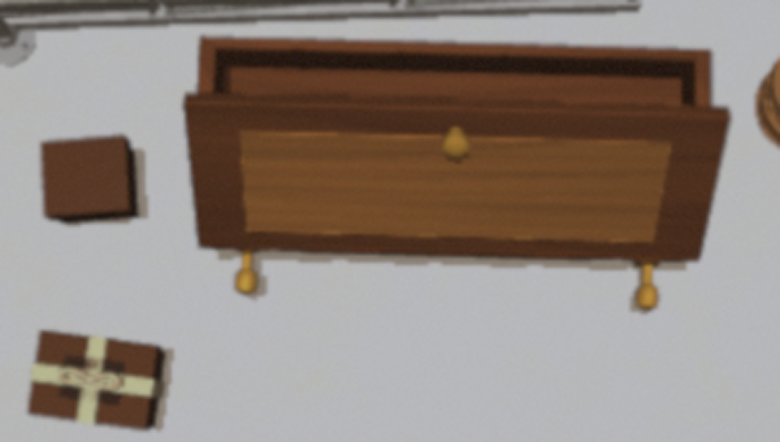

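```bash
python3 - <<'E'
from h import *
im=get_image("top")
# (px, desk known approx y, z)
L=[((274.6,247),.142,.037),((428.8,253.1),-.142,.037),((257.7,154.6),.173,.110),((453,159.2),-.173,.110),((251.5,176.9),.173,.160),((460,183.1),-.173,.160),((256.9,234.6),.173,.0677),((448.5,240),-.173,.0677)]
P=[at_z(im,p,z) for p,y,z in L]
ths=[np.arctan2(-(P[i]-P[i+1])[0],(P[i]-P[i+1])[1]) for i in range(0,8,2)]
print("yaw",np.round(ths,4),"len",[round(float(np.linalg.norm(P[i]-P[i+1])),4) for i in range(0,8,2)])
th=np.mean(ths);X=np.array([np.cos(th),np.sin(th),0])
for i in range(0,8,2):
    m=(P[i]+P[i+1])/2; print(m.round(4), "along x",round(float(m@X),4),"along y",round(float(m@[-X[1],X[0],0]),4))
# reach checks
from scipy.spatial.transform import Rotation as R
def ori(yaw,tilt,flip=0):
    M=R.from_euler('z',yaw)*R.from_euler('y',-tilt)*R.from_matrix([[-1,0,0],[0,1,0],[0,0,-1]])*R.from_euler('z',np.pi*flip)
    q=M.as_quat(); return M,[q[3],q[0],q[1],q[2]]
for p,y,t in [((.488,.262,.037),th,.4),((.488,-.02,.037),th,.4),((.56,.12,.1),th,1.3),((.56,0,.1),th,1.3),((.56,.23,.1),th,1.3),((.56,.12,.086),th+1.57,0),((.56,.12,.086),th-1.57,0),((.56,.12,.086),th+1.57,.25),((.56,.12,.086),th-1.57,.25)]:
  for f in(0,1):
    M,q=ori(y,t,f); tcp=np.array(p)-.155*M.apply([0,0,1]); j=inverse_kinematics(tcp.tolist(),q); print(p,t,f,tcp.round(3),None if j is None else np.round(j,2))
E
```

```text
yaw [-0.0658 -0.0522 -0.0579 -0.0547] len [0.2842, 0.3423, 0.3432, 0.3435]
[0.4877 0.121  0.037 ] along x 0.4799 along y 0.1488
[0.6436 0.1122 0.11  ] along x 0.6361 along y 0.1491
[0.59   0.1154 0.16  ] along x 0.5824 along y 0.1492
[0.5072 0.1197 0.0677] along x 0.4995 along y 0.1487
(0.488, 0.262, 0.037) 0.4 0 [0.428 0.265 0.18 ] [ 0.44  0.26 -0.72  0.24 -0.19  0.47]
(0.488, 0.262, 0.037) 0.4 1 [0.428 0.265 0.18 ] [ 0.44  0.26 -0.72  0.24 -0.19 -2.67]
(0.488, -0.02, 0.037) 0.4 0 [ 0.428 -0.017  0.18 ] [-0.25  0.11 -0.92  0.15  0.07 -0.18]
(0.488, -0.02, 0.037) 0.4 1 [ 0.428 -0.017  0.18 ] [-0.25  0.11 -0.92  0.15  0.07  2.97]
(0.56, 0.12, 0.1) 1.3 0 [0.411 0.129 0.141] None
(0.56, 0.12, 0.1) 1.3 1 [0.411 0.129 0.141] None
(0.56, 0, 0.1) 1.3 0 [0.411 0.009 0.141] None
(0.56, 0, 0.1) 1.3 1 [0.411 0.009 0.141] None
(0.56, 0.23, 0.1) 1.3 0 [0.411 0.239 0.141] None
(0.56, 0.23, 0.1) 1.3 1 [0.411 0.239 0.141] None
(0.56, 0.12, 0.086) 0 0 [0.56  0.12  0.241] [ 0.07  0.41 -0.23  0.93  0.   -1.44]
(0.56, 0.12, 0.086) 0 1 [0.56  0.12  0.241] [ 0.07  0.41 -0.23  0.93  0.    1.7 ]
(0.56, 0.12, 0.086) 0 0 [0.56  0.12  0.241] [ 0.07  0.41 -0.23  0.93  0.    1.7 ]
(0.56, 0.12, 0.086) 0 1 [0.56  0.12  0.241] [ 0.07  0.41 -0.23  0.93  0.   -1.44]
(0.56, 0.12, 0.086) 0.25 0 [0.558 0.082 0.236] [-0.05  0.39 -0.28  0.89  0.25 -1.57]
(0.56, 0.12, 0.086) 0.25 1 [0.558 0.082 0.236] [-0.05  0.39 -0.28  0.89  0.25  1.58]
(0.56, 0.12, 0.086) 0.25 0 [0.562 0.158 0.236] [ 0.19  0.47 -0.16  1.   -0.24  1.82]
(0.56, 0.12, 0.086) 0.25 1 [0.562 0.158 0.236] [ 0.19  0.47 -0.16  1.   -0.24 -1.32]
```

```bash
cat >> h.py <<'E'
TH=-0.057; CX,SX=np.cos(TH),np.sin(TH)
O=np.array([CX*.505-SX*.149, SX*.505+CX*.149,0.])
def W(x,y,z=0): return O+np.array([CX*x-SX*y,SX*x+CX*y,z])
def D(p): d=np.array(p)-O; return np.array([CX*d[0]+SX*d[1],-SX*d[0]+CX*d[1],d[2]])
def ori(yaw,tilt,flip=0):
    "yaw in desk frame of the side that comes up when tool tilts; closing axis is 90deg from it"
    M=R.from_euler('z',yaw+TH)*R.from_euler('y',-tilt)*R.from_matrix([[-1,0,0],[0,1,0],[0,0,-1]])*R.from_euler('z',np.pi*flip)
    q=M.as_quat(); return M,[q[3],q[0],q[1],q[2]]
def tcp(g,yaw,tilt=0,flip=0):
    M,q=ori(yaw,tilt,flip); return (np.array(g)-.155*M.apply([0,0,1])).tolist(),q
E
python3 - <<'E'
from h import *
print(W(0,0),W(.066,0))
for gx in(.066,0,-.06):
  for gy in(-.12,0,.12):
    print("target desk",gx,gy)
    for yd in range(-180,180,30):
      r=[]
      for td in(30,45,60,70,80):
        ok=any(inverse_kinematics(*tcp(W(gx,gy,.095),np.radians(yd),np.radians(td),f)) is not None for f in(0,1)); r.append('x' if ok else '.')
      print(yd,''.join(r),end=' | ')
    print()
E
```

```text
[0.51266825 0.1199886  0.        ] [0.57856106 0.11622864 0.        ]
target desk 0.066 -0.12
-180 xx... | -150 xxx.. | -120 xxxx. | -90 xxxxx | -60 xxxxx | -30 xx... | 0 x.... | 30 xx... | 60 xxxxx | 90 xxxxx | 120 xxxxx | 150 xxx.. | 
target desk 0.066 0
-180 xx... | -150 xx... | -120 xxx.. | -90 xxxxx | -60 xxxxx | -30 xxx.. | 0 xx... | 30 xx... | 60 xxxxx | 90 xxxxx | 120 xxxxx | 150 xxx.. | 
target desk 0.066 0.12
-180 xx... | -150 x.... | -120 xx... | -90 xxxx. | -60 xxxxx | -30 xxxxx | 0 xx... | 30 xx... | 60 xxxx. | 90 xxxxx | 120 xxxxx | 150 xxx.. | 
target desk 0 -0.12
-180 xxx.. | -150 xxxx. | -120 xxxxx | -90 xxxxx | -60 xxxxx | -30 x.... | 0 x.... | 30 x.... | 60 xxxxx | 90 xxxxx | 120 xxxxx | 150 xxxx. | 
target desk 0 0
-180 xxx.. | -150 xxx.. | -120 xxxx. | -90 xxxxx | -60 xxxxx | -30 xx... | 0 x.... | 30 x.... | 60 xxxx. | 90 xxxxx | 120 xxxxx | 150 xxxx. | 
target desk 0 0.12
-180 xx... | -150 xx... | -120 xxx.. | -90 xxxxx | -60 xxxxx | -30 xxxxx | 0 xx... | 30 x.... | 60 xx... | 90 xxxxx | 120 xxxxx | 150 xxxx. | 
target desk -0.06 -0.12
-180 xxxxx | -150 xxxxx | -120 xxxxx | -90 xxxxx | -60 xxxxx | -30 x.... | 0 ..... | 30 x.... | 60 xxxxx | 90 xxxxx | 120 xxxxx | 150 xxxxx | 
target desk -0.06 0
-180 xxxx. | -150 xxxx. | -120 xxxxx | -90 xxxxx | -60 xxxxx | -30 xx... | 0 x.... | 30 x.... | 60 xxx.x | 90 xxxxx | 120 xxxxx | 150 xxxxx | 
target desk -0.06 0.12
-180 xxxx. | -150 xxx.. | -120 xxxx. | -90 xxxxx | -60 xxxxx | -30 xxxxx | 0 x.... | 30 x.... | 60 xx... | 90 xxxxx | 120 xxxxx | 150 xxxxx |
```

```bash
cat >> h.py <<'E'
def go(g,yaw=0,tilt=0,flip=0): goto(*tcp(g,yaw,tilt,flip))
def ln(g,yaw=None,tilt=0,flip=0,feed=.15):
    "line of the grasp point; yaw None keeps orientation"
    if yaw is None:
        M=Rc(state()["tool_rot"]); move_l((np.array(g)-.155*M.apply([0,0,1])).tolist(),None,feed)
    else:
        p,q=tcp(g,yaw,tilt,flip); move_l(p,q,feed)
def rep(m=""):
    s=state(); M=Rc(s["tool_rot"]); g=s["ee_pos"]+.155*M.apply([0,0,1]); print(m,"t",round(s["t"],1),"g_desk",D(g).round(4),"F",s["wrist_force"].round(1),"gap",round(s["finger_gap"],4),"gf",round(s["grip_force"],1)); return s
E
python3 - <<'E'
from h import *
T=.25
set_gripper(.05,40)
for y in(.142,-.142):
    yy=y
    go(W(-.027,yy,.13),0,T); rep("above")
    ln(W(-.027,yy,.037),feed=.12); rep("at")
    set_gripper(0.0,40); rep("grip")
    ln(W(-.027-.066,yy,.037),feed=.07); rep("pulled")
    if y>0: im=get_image("side"); save(im,"s2")
    set_gripper(.05); ln(W(-.093,yy,.13),feed=.2)
rep("end")
im=get_image("top"); save(im,"t2")
E
```

```text
above t 4.0 g_desk [-0.027   0.1428  0.1304] F [-0.4 -0.   0.3] gap 0.0501 gf 0.0
at t 4.9 g_desk [-0.0265  0.1423  0.0376] F [-0.8  0.3 -0. ] gap 0.0502 gf 0.0
grip t 5.3 g_desk [-0.0264  0.1412  0.0379] F [-0.5 -4.1  6.3] gap 0.015 gf 38.9
pulled t 6.4 g_desk [-0.0867  0.1411  0.0383] F [ 23.4  -9.7 -17.8] gap 0.0148 gf 40.4
above t 8.7 g_desk [-0.0275 -0.1414  0.1292] F [-0.4 -0.7 -0. ] gap 0.05 gf 0.0
at t 9.6 g_desk [-0.0262 -0.1418  0.0376] F [-0.3  0.4  0.4] gap 0.05 gf 0.0
grip t 10.0 g_desk [-0.026  -0.1429  0.0379] F [-1.8 -3.1  5.7] gap 0.0151 gf 39.0
pulled t 11.1 g_desk [-0.0858 -0.1431  0.0399] F [ 20.1  -5.4 -13.5] gap 0.0148 gf 40.1
end t 12.2 g_desk [-0.0933 -0.142   0.1295] F [ 0.2 -0.3 -0.4] gap 0.0503 gf 0.0
```

```bash
python3 - <<'E'
from h import *
im=get_image("top"); s=get_image("side")
a=cv2.resize(im["color"][140:320,180:480,::-1],None,fx=1.6,fy=1.6,interpolation=cv2.INTER_CUBIC)
b=cv2.resize(s["color"][160:340,200:420,::-1],None,fx=1.45,fy=1.45*1.103,interpolation=cv2.INTER_CUBIC)
h=min(a.shape[0],b.shape[0]); cv2.imwrite("pics/c3.png",np.hstack([a[:h],b[:h]])); print(a.shape,b.shape)
for i,k in((im,"support_left_knob"),(im,"support_right_knob"),(s,"support_left_knob"),(s,"support_right_knob")):
  for f in(outline_of,pinpoint):
    for d in f(i,k)[:2]: print(k,f.__name__,round(d["p"],2),np.round(d["at"],1),D(at_z(i,d["at"],.037)).round(4))
E
```

```text
(288, 480, 3) (288, 319, 3)
support_left_knob call 0.88 [274.9 254.9] [-0.0384  0.1404  0.037 ]
support_left_knob call 0.64 [274.4 279.3] [-0.0833  0.1394  0.037 ]
support_right_knob call 0.92 [429.3 260.4] [-0.0397 -0.1436  0.037 ]
support_right_knob call 0.68 [274.  256.8] [-0.042   0.1419  0.037 ]
support_right_knob call 0.76 [427.  288.4] [-0.0911 -0.1399  0.037 ]
support_left_knob call 0.73 [297.4 295.4] [-0.0366  0.1434  0.037 ]
support_left_knob call 0.35 [338.2 224.6] [-0.036  -0.1364  0.037 ]
support_left_knob call 0.68 [323.2 300.6] [-0.0875  0.145   0.037 ]
support_right_knob call 0.6 [338.3 223.7] [-0.035  -0.1404  0.037 ]
support_right_knob call 0.68 [358.9 225.4] [-0.0817 -0.1458  0.037 ]
```

View pics/c3.png

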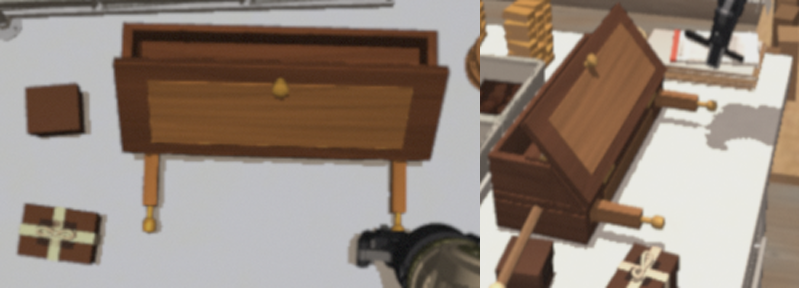

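```bash
python3 - <<'E'
from h import *
T=.25
for y in(-.142,.142):
    if y>0: go(W(-.088,y,.13),0,T)
    ln(W(-.088,y,.037),feed=.2); set_gripper(0,60); rep("grip")
    for dx in(.098,.104):
        ln(W(-dx,y,.037),feed=.05); rep("pull %.3f"%dx)
    wait(.3); rep("held")
    set_gripper(.05); rep("rel"); ln(W(-.095,y,.13),feed=.25)
im=get_image("side")
s=get_image("top")
for i in(im,s):
  for k in("support_left_knob","support_right_knob"):
    for d in pinpoint(i,k)[:2]: print(k,round(d["p"],2),np.round(d["at"],1),D(at_z(i,d["at"],.037)).round(4))
E
```

```text
grip t 13.7 g_desk [-0.0863 -0.1431  0.0385] F [-1.5 -4.5  7.5] gap 0.014 gf 58.4
pull 0.098 t 14.1 g_desk [-0.0894 -0.1432  0.0411] F [ 20.4  -2.2 -10.3] gap 0.0142 gf 59.9
pull 0.104 t 14.4 g_desk [-0.0922 -0.1433  0.0428] F [ 33.1   0.6 -17.5] gap 0.0134 gf 59.3
held t 14.7 g_desk [-0.0922 -0.1433  0.0428] F [ 32.4   0.2 -17.5] gap 0.0135 gf 59.4
rel t 15.1 g_desk [-0.1075 -0.1415  0.0359] F [-0.1 -0.5 -0. ] gap 0.0496 gf 0.0
grip t 17.8 g_desk [-0.0864  0.141   0.0388] F [-0.6 -7.2  7.2] gap 0.0146 gf 58.3
pull 0.098 t 18.2 g_desk [-0.0908  0.1411  0.0401] F [ 20.7 -12.6  -8.6] gap 0.0137 gf 59.4
pull 0.104 t 18.5 g_desk [-0.0944  0.1413  0.0415] F [ 29.  -18.1  -6.2] gap 0.0138 gf 58.5
held t 18.8 g_desk [-0.0944  0.1413  0.0415] F [ 28.6 -18.7  -7.9] gap 0.0138 gf 58.5
rel t 19.2 g_desk [-0.1068  0.1431  0.0364] F [ 0.2 -0.3  1.5] gap 0.0497 gf 0.0
support_left_knob 0.79 [324.5 299.6] [-0.0888  0.1414  0.037 ]
support_right_knob 0.47 [359.9 226.5] [-0.085  -0.1416  0.037 ]
support_left_knob 0.57 [273.3 281. ] [-0.0865  0.1413  0.037 ]
support_right_knob 0.84 [429.7 286.1] [-0.0868 -0.1448  0.037 ]
```

```bash
python3 - <<'E'
from h import *
set_gripper(0,40)
go(W(.0,.0,.26)); 
ln(W(.103,0,.26),feed=.25);ln(W(.103,0,.153),feed=.12); rep("in gap")
for x,z in((.07,.158),(.03,.165),(0,.165),(-.03,.165),(-.045,.163)):
    ln(W(x,0,z),feed=.1); rep()
ln(W(.03,0,.25),feed=.25)
go(W(-.05,-.1,.33))
wait(3.5); rep()
t=get_image("top");s=get_image("side");save(t,"t4");save(s,"s4")
cv2.imwrite("pics/t4z.png",cv2.resize(t["color"][140:320,190:480,::-1],None,fx=2.7,fy=2.7,interpolation=cv2.INTER_CUBIC))
for k in("tin_teal","tin_red","tin_cream","tin_orange","tin_blue","flap_edge","lane"):
  for n,i in(("t",t),("s",s)):
    for d in pinpoint(i,k)[:1]: print(k,n,round(d["p"],2),np.round(d["at"],1),D(at_z(i,d["at"],.078 if k!="tin_blue" else .085)).round(4))
E
```

```text
in gap t 23.0 g_desk [1.04e-01 1.00e-04 1.54e-01] F [-0.8  0.4  0.8] gap 0.0 gf 0.0
 t 23.5 g_desk [7.050e-02 1.000e-04 1.591e-01] F [2.  0.2 1.1] gap 0.0001 gf 1.0
 t 24.1 g_desk [ 2.950e-02 -1.000e-04  1.649e-01] F [ 0.3 -0.7  2.9] gap -0.0001 gf 0.0
 t 24.5 g_desk [-0.0006  0.      0.1643] F [-0.4 -0.5  0.6] gap -0.0002 gf 0.0
 t 25.0 g_desk [-0.0299  0.      0.1648] F [-0.4  0.2 -0.2] gap 0.0 gf 0.0
 t 25.3 g_desk [-0.0449  0.      0.1629] F [ 0.4 -0.2  0.3] gap -0.0 gf 0.0
 t 30.0 g_desk [-0.05 -0.1   0.33] F [ 0.2 -0.2 -0.5] gap 0.0002 gf 0.0
tin_teal t 0.59 [351.6 192.5] [0.074  0.0035 0.078 ]
tin_red t 0.86 [318.1 195.6] [0.0666 0.0632 0.078 ]
tin_red s 0.58 [258.7 244.8] [0.0744 0.057  0.078 ]
tin_cream t 0.62 [285.4 195.1] [0.0658 0.1219 0.078 ]
tin_cream s 0.49 [249.1 259.5] [0.0713 0.1127 0.078 ]
tin_orange t 0.77 [382.5 197.6] [ 0.0664 -0.0519  0.078 ]
tin_orange s 0.61 [283.2 218.6] [ 0.0655 -0.0588  0.078 ]
tin_blue t 0.57 [419.8 195.8] [ 0.0702 -0.1175  0.085 ]
tin_blue s 0.74 [289.8 202.6] [ 0.0727 -0.1211  0.085 ]
flap_edge t 0.93 [349.7 306.5] [-0.1285  0.0015  0.078 ]
flap_edge s 0.88 [363.  252.2] [-0.1321  0.0256  0.078 ]
lane t 0.84 [350. 198.] [0.0639 0.0061 0.078 ]
lane s 0.56 [276.2 238.4] [0.0497 0.0237 0.078 ]
```

View pics/t4z.png

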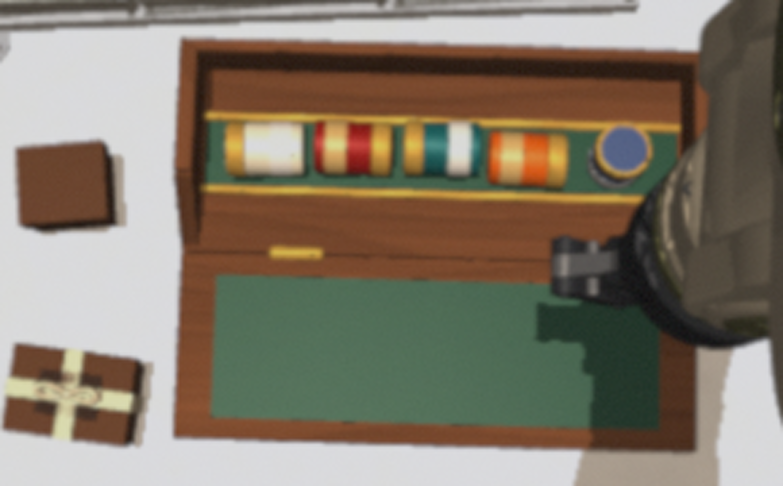

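```bash
python3 - <<'E'
from h import *
t=get_image("top");s=get_image("side")
a=cv2.resize(t["color"][178:216,265:440,::-1],None,fx=4.5,fy=4.5,interpolation=cv2.INTER_CUBIC)
b=cv2.resize(s["color"][180:280,225:325,::-1],None,fx=4,fy=4,interpolation=cv2.INTER_CUBIC)
c=np.zeros((a.shape[0]+b.shape[0],max(a.shape[1],b.shape[1]),3),np.uint8);c[:a.shape[0],:a.shape[1]]=a;c[a.shape[0]:,:b.shape[1]]=b
cv2.imwrite("pics/t5z.png",c)
for n,p in dict(cream=(288.1,195.2),red=(320.9,194.8),teal=(353.7,195.6),orange=(385.2,198.9)).items():
    o=outline_of(t,"tin_"+n); 
    if o:
        x,y,w,h=cv2.boundingRect(cv2.findNonZero(o[0]["region"].astype(np.uint8))); q=(x+w/2-.5,y+h/2-.5); print(n,round(o[0]["p"],2),q,w,h,D(at_z(t,q,.080)).round(4),D(at_z(t,(x,q[1]),.08)).round(4)[1],D(at_z(t,(x+w,q[1]),.08)).round(4)[1])
    print(n,D(at_z(t,p,.08)).round(4))
print(c.shape, D(at_z(t,(190+623/2.7,140+148/2.7),.110)))
for p in((178,438),(693,449)): print("flap corner",D(at_z(t,(190+p[0]/2.7,140+p[1]/2.7),.06)))
E
```

```text
cream 0.75 (288.0, 194.5) 29 20 [0.0666 0.1171 0.08  ] 0.1422 0.0902
cream [0.0654 0.1168 0.08  ]
red 0.67 (320.0, 194.5) 31 22 [0.0683 0.0598 0.08  ] 0.0866 0.0313
red [0.0678 0.0582 0.08  ]
teal 0.76 (354.0, 193.5) 29 22 [ 0.0719 -0.0008  0.08  ] 0.0242 -0.0275
teal [ 0.068  -0.0004  0.08  ]
orange 0.62 (385.0, 198.5) 29 22 [ 0.0644 -0.0562  0.08  ] -0.0313 -0.083
orange [ 0.0637 -0.0566  0.08  ]
(571, 788, 3) [ 0.06655045 -0.11517159  0.11      ]
flap corner [-0.12652736  0.16814347  0.06      ]
flap corner [-0.12284359 -0.17136744  0.06      ]
```

View pics/t5z.png

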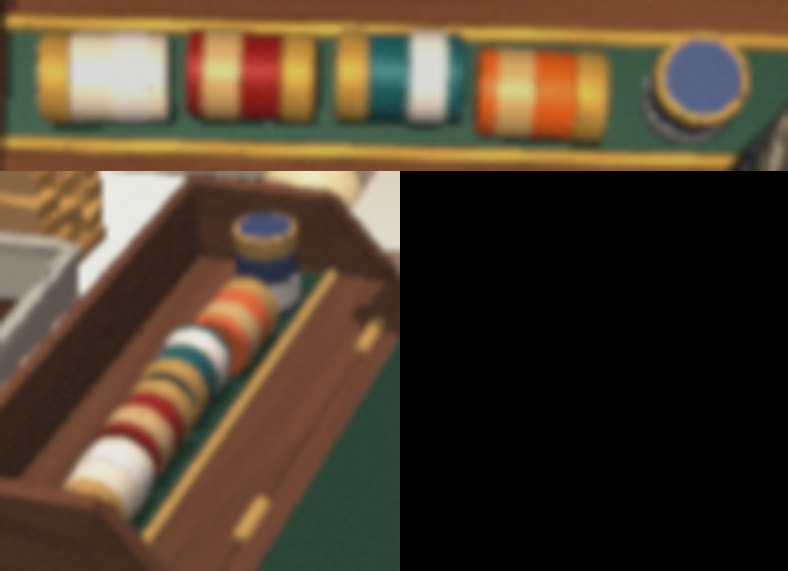

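```bash
cat >> h.py <<'E'
r=np.radians
def flipfor(poses):
    best=None
    for f in(0,1):
        js=[inverse_kinematics(*tcp(g,y,t,f)) for g,y,t in poses]
        if any(j is None for j in js): continue
        m=max(abs(j[5]) for j in js)
        if best is None or m<best[0]: best=(m,f)
    return best[1]
PT,LT=r(10),r(72)
def stand(x,y,sg,sy,sx=-.07,off=.005):
    "pick the lying tin at desk x,y with lid towards sg*y and stand it on the flap at sx,sy"
    yaw=sg*np.pi/2; pk=lambda z:W(x,y+sg*off,z); st=lambda z,b=0:W(sx,sy-sg*b,z)
    f=flipfor([(pk(.084),yaw,PT),(st(.095),yaw,LT),(st(.22),yaw,LT)]); print("flip",f)
    set_gripper(.052,40); go(pk(.19),yaw,PT,f); ln(pk(.084),feed=.15); set_gripper(0,40); rep("pick")
    ln(pk(.17),feed=.15); s=rep("up")
    if s["finger_gap"]<.02: return f
    go(st(.19,.0),yaw,r(40),f); go(st(.14,.0),yaw,LT,f); ln(st(.095),yaw,LT,f,feed=.08); rep("down")
    set_gripper(.05); ln(st(.095,.085),feed=.12); ln(st(.2,.085),feed=.25); rep("off")
    return f
def restand(sx,sy,sg,x,y,f,z=.098):
    yaw=sg*np.pi/2
    set_gripper(.055,40); go(W(sx,sy,.19),yaw,0,f); ln(W(sx,sy,z),feed=.15); set_gripper(0,40); rep("regrip")
    ln(W(sx,sy,z+.07),feed=.15); go(W(x,y,z+.07),yaw,0,f); ln(W(x,y,z+.001),feed=.1); rep("placed")
    set_gripper(.05); ln(W(x,y,.19),feed=.25); rep("off")
E
python3 - <<'E'
from h import *
t=get_image("top")
for a,b in(((287.2,182.9),(287.2,210.9)),((420.6,186.9),(420.6,212.4))): print("beads",D(at_z(t,a,.064)).round(4),D(at_z(t,b,.064)).round(4))
f=stand(.066,.0,1,.06)
t=get_image("top");s=get_image("side");save(t,"t6");save(s,"s6")
for i,n in((t,"top"),(s,"side")):
    for d in pinpoint(i,"tin_teal")[:1]: print(n,d["p"],D(at_z(i,d["at"],.085)).round(4))
a=t["color"][140:320,190:480,::-1];b=s["color"][140:320,200:420,::-1]
cv2.imwrite("pics/c6.png",cv2.resize(np.hstack([a,b]),None,fx=1.55,fy=1.55,interpolation=cv2.INTER_CUBIC))
E
```

```text
beads [0.0916 0.1209 0.064 ] [0.0397 0.1187 0.064 ]
beads [ 0.0914 -0.1222  0.064 ] [ 0.0442 -0.1225  0.064 ]
flip 1
pick t 34.4 g_desk [0.0671 0.0051 0.0856] F [-0.1 -0.1  5. ] gap 0.0351 gf 39.8
up t 35.1 g_desk [0.0649 0.0049 0.1691] F [-0.8 -0.8 -1.1] gap 0.0347 gf 43.7
down t 37.1 g_desk [-0.0697  0.0606  0.0974] F [-3.1 -3.3 17.8] gap 0.0349 gf 45.0
off t 38.8 g_desk [-0.0702 -0.0244  0.2003] F [ 0.5 -0.7 -0.5] gap 0.0498 gf 0.0
top 0.88 [-0.072   0.0539  0.085 ]
side 0.85 [-0.0664  0.045   0.085 ]
```

View pics/c6.png

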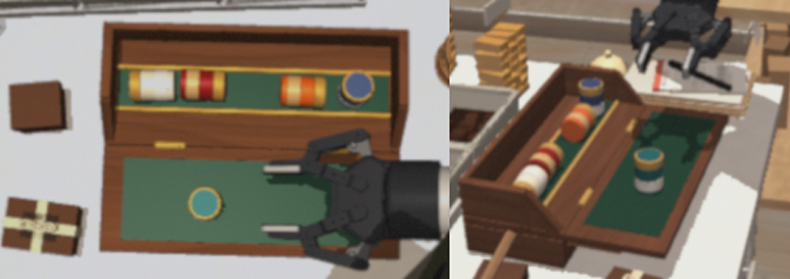

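```bash
sed -i 's/ln(st(.095),yaw,LT,f,feed=.08)/ln(st(.097),yaw,LT,f,feed=.08)/' h.py; cat >> h.py <<'E'
def see(k,z=.085):
    v=[]
    for n in("top","side"):
        i=get_image(n); d=pinpoint(i,k)
        if d and d[0]["p"]>.4: v.append(D(at_z(i,d[0]["at"],z)))
    print(k,np.round(v,4).tolist()); return v
E
python3 - <<'E'
from h import *
restand(-.07,.05,1,.0665,0,1)
see("tin_teal")
f=stand(.0665,.117,1,.06); v=see("tin_cream")
c=v[0] if v else [0,0]
if abs(c[0]+.07)<.015 and abs(c[1]-.051)<.02: restand(-.07,np.mean([.05,c[1]]),1,.0665,.116,f)
see("tin_cream")
rep()
t=get_image("top");s=get_image("side")
a=t["color"][140:320,190:480,::-1];b=s["color"][140:320,200:420,::-1]
cv2.imwrite("pics/c7.png",cv2.resize(np.hstack([a,b]),None,fx=1.55,fy=1.55,interpolation=cv2.INTER_CUBIC))
E
```

```text
regrip t 41.5 g_desk [-0.0687  0.0501  0.0991] F [-0.2 -1.5  5.2] gap 0.0348 gf 39.7
placed t 43.6 g_desk [0.0668 0.0004 0.0991] F [-0.4  0.7 -0.5] gap 0.0346 gf 40.8
off t 44.4 g_desk [0.067 0.    0.191] F [-0.3 -0.1 -0.1] gap 0.0503 gf 0.0
tin_teal [[0.0654, 0.0018, 0.085]]
flip 1
pick t 46.5 g_desk [0.0677 0.1223 0.0857] F [ 0.4 -0.8  6.4] gap 0.0348 gf 39.9
up t 47.3 g_desk [0.0654 0.1217 0.1689] F [ 0.5 -0.5 -1.1] gap 0.0347 gf 39.9
down t 49.3 g_desk [-0.0698  0.0604  0.0983] F [-0.8 -2.1  8.5] gap 0.0344 gf 40.5
off t 51.0 g_desk [-0.0702 -0.0244  0.2003] F [ 0.   0.3 -0.1] gap 0.0499 gf 0.0
tin_cream [[-0.0668, 0.0549, 0.085], [-0.0705, 0.056, 0.085]]
regrip t 53.7 g_desk [-0.0687  0.0526  0.0991] F [-0.2 -1.7  4.4] gap 0.0349 gf 39.8
placed t 55.8 g_desk [0.0669 0.1161 0.0992] F [-0.2 -0.8 -1.2] gap 0.0349 gf 40.8
off t 56.6 g_desk [0.067  0.1161 0.1911] F [-0.2 -0.1 -0.2] gap 0.0499 gf 0.0
tin_cream [[0.0662, 0.1119, 0.085]]
 t 56.8 g_desk [0.0655 0.1157 0.1884] F [-0.1 -0.1  0. ] gap 0.0498 gf 0.0
```

View pics/c7.png

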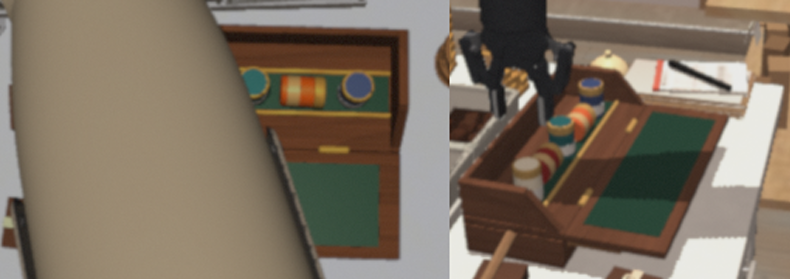

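```bash
python3 - <<'E'
from h import *
for k,y,yl in(("tin_red",.0585,.058),("tin_orange",-.0565,-.058)):
    f=stand(.0665,y,-1,-.06); v=see(k)
    c=v[0] if v else [0,0]
    if not(abs(c[0]+.07)<.015 and abs(c[1]+.053)<.02): print("CHECK");break
    restand(-.07,np.mean([-.053,c[1]]),-1,.0665,yl,f)
go(W(-.05,-.1,.33))
for k in("tin_teal","tin_red","tin_cream","tin_orange","tin_blue"): see(k)
rep()
t=get_image("top");s=get_image("side");save(t,"t8");save(s,"s8")
a=t["color"][140:320,190:480,::-1];b=s["color"][140:320,200:420,::-1]
cv2.imwrite("pics/c8.png",cv2.resize(np.hstack([a,b]),None,fx=1.55,fy=1.55,interpolation=cv2.INTER_CUBIC))
for k in("box_ribboned","box_plain"):
    d=outline_of(t,k)[0]; m=d["region"].astype(np.uint8); R_=cv2.minAreaRect(cv2.findNonZero(m)); print(k,round(d["p"],2),R_)
    print([at_z(t,p,.05).round(4)[:2].tolist() for p in cv2.boxPoints(R_)])
    for i in(t,s):
        for d in pinpoint(i,k)[:1]: print(round(d["p"],2),at_z(i,d["at"],0).round(4))
E
```

```text
flip 1
pick t 61.0 g_desk [0.0676 0.0538 0.0856] F [0.7 0.4 4.4] gap 0.0346 gf 39.9
up t 61.7 g_desk [0.0654 0.0532 0.169 ] F [-0.8  0.2 -0.9] gap 0.0346 gf 39.9
down t 63.7 g_desk [-0.0701 -0.0602  0.0971] F [0.4 0.6 2.7] gap 0.0346 gf 40.2
off t 65.5 g_desk [-0.0699  0.0245  0.2007] F [ 0.1  0.1 -0.9] gap 0.05 gf 0.0
tin_red [[-0.0715, -0.055, 0.085], [-0.0629, -0.072, 0.085]]
regrip t 68.0 g_desk [-0.0689 -0.0537  0.099 ] F [-0.8  0.8  4.2] gap 0.0348 gf 39.8
placed t 70.2 g_desk [0.0671 0.0579 0.0993] F [ 0.7 -0.   0.2] gap 0.0353 gf 40.8
off t 71.0 g_desk [0.067  0.0581 0.191 ] F [ 0.2  0.2 -0.9] gap 0.0499 gf 0.0
flip 1
pick t 72.9 g_desk [ 0.0677 -0.0614  0.0855] F [-0.9  2.1  5.1] gap 0.0345 gf 39.8
up t 73.7 g_desk [ 0.0655 -0.0616  0.1691] F [-1.2  0.1 -1.2] gap 0.0347 gf 39.9
down t 75.6 g_desk [-0.07   -0.0602  0.0973] F [-0.2  0.6  4.7] gap 0.0343 gf 40.2
off t 77.3 g_desk [-0.0699  0.0245  0.2006] F [-0.1  0.2 -0.6] gap 0.0499 gf 0.0
tin_orange [[-0.0655, -0.046, 0.085], [-0.071, -0.0529, 0.085]]
regrip t 79.9 g_desk [-0.0689 -0.0492  0.099 ] F [-0.1  0.7  4.1] gap 0.03
[... 309 characters left out ...]
, 0.1182, 0.085], [0.0649, 0.1189, 0.085]]
tin_orange [[0.07, -0.0578, 0.085], [0.071, -0.0659, 0.085]]
tin_blue [[0.0645, -0.1193, 0.085], [0.0593, -0.1142, 0.085]]
 t 85.1 g_desk [-0.05 -0.1   0.33] F [-0.1  0.1 -0.5] gap 0.0501 gf 0.0
box_ribboned 0.92 ((216.70933532714844, 285.40911865234375), (51.86872100830078, 35.11835479736328), 7.495856761932373)
[[0.4035, 0.4195], [0.4668, 0.4114], [0.4523, 0.3165], [0.3895, 0.3252]]
0.84 [0.4344 0.3649 0.    ]
box_plain 0.57 ((214.20924377441406, 208.7661590576172), (33.17107391357422, 37.71961212158203), 86.8201675415039)
[[0.6001, 0.4104], [0.6019, 0.3394], [0.5395, 0.336], [0.5375, 0.4063]]
0.8 [0.5722 0.3748 0.    ]
0.88 [0.5778 0.3642 0.    ]
```

View pics/c8.png

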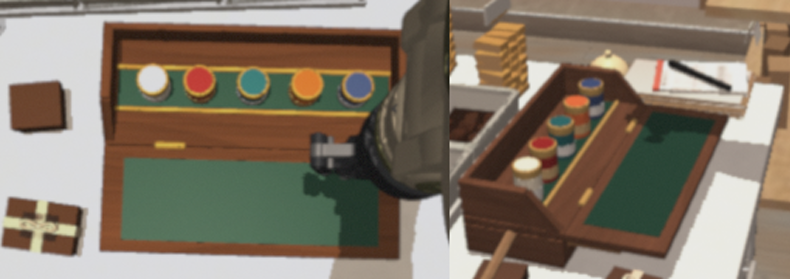

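```bash
python3 - <<'E'
from h import *
t=get_image("top");s=get_image("side")
c=t["color"][175:320,180:260,::-1]; cv2.imwrite("pics/b9.png",cv2.resize(c,None,fx=4,fy=4,interpolation=cv2.INTER_CUBIC))
for n,C in dict(rib=[(40,331),(161,346),(153,428),(28,411)],plain=[(42,143),(127,137),(131,212),(48,217)]).items():
    P=np.array([at_z(t,(180+x/2.6,140+y/2.6),.05)[:2] for x,y in C]); e=P-np.roll(P,-1,0)
    print(n,P.mean(0).round(4),np.linalg.norm(e,axis=1).round(4),"yaw of long axis",np.arctan2(-e[0][0],e[0][1]).round(3),np.arctan2(-e[2][0],e[2][1]).round(3),"side edges",np.arctan2(e[1][1],e[1][0]).round(3),np.arctan2(-e[3][1],-e[3][0]).round(3))
for k in("box_ribboned","box_plain"):
    for i in(t,s):
        for d in pinpoint(i,k)[:1]: print(k,round(d["p"],2),at_z(i,d["at"],0).round(4))
    m=outline_of(s,k); 
    if m: print("side at",m[0]["at"],at_z(s,m[0]["at"],.03).round(4))
for n,p in(("rib",(.431,.367,0)),("plain",(.571,.373,0))):
    for sg in(1,-1): print(n,flipfor([((*p[:2],.03),sg*np.pi/2,0),((*p[:2],.2),sg*np.pi/2,0)]))
E
```

```text
rib [0.4273 0.3681] [0.0867 0.0572 0.0892 0.0565] yaw of long axis -0.144 2.99 side edges -0.105 -0.148
plain [0.5709 0.3744] [0.0616 0.0545 0.0597 0.0541] yaw of long axis 0.04 -3.109 side edges 0.054 0.091
box_ribboned 0.92 [0.4239 0.3729 0.    ]
box_ribboned 0.75 [0.4355 0.3614 0.    ]
side at [311.4, 338.8] [0.4294 0.3704 0.03  ]
box_plain 0.62 [0.5702 0.3796 0.    ]
box_plain 0.84 [0.5793 0.3657 0.    ]
side at [234.8, 329.3] [0.5662 0.378  0.03  ]
rib 0
rib 1
plain 0
plain 1
```

View pics/b9.png

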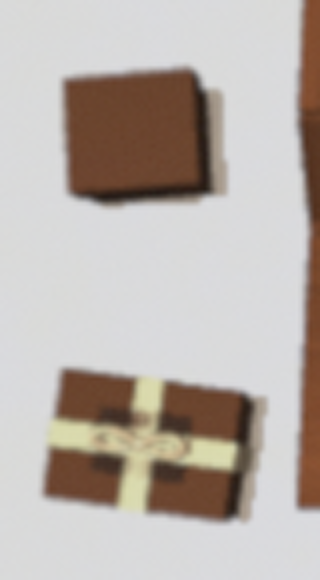

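```bash
cat >> h.py <<'E'
def box(p,wyaw,dx,dy,gz=.030):
    sg=1; y0=sg*np.pi/2+(wyaw-TH); y1=sg*np.pi/2; p=np.array(p)
    f=flipfor([((*p,.03),y0,0),((*p,.2),y0,0),(W(dx,dy,.2),y1,0)]); up=lambda z:np.array([*p,z])
    set_gripper(.085,40); go(up(.16),y0,0,f); ln(up(gz),feed=.15); rep("at"); set_gripper(0,40); rep("grip")
    ln(up(.13),feed=.15); s=rep("up")
    if s["finger_gap"]<.03: return
    go(W(dx,dy,.16),y1,0,f); ln(W(dx,dy,.06+gz+.002),feed=.1); s=rep("down")
    set_gripper(.085); ln(W(dx,dy,.2),feed=.25); rep("off")
E
python3 - <<'E'
from h import *
box((.4285,.3675),-.145,-.062,.085)
go(W(-.1,-.12,.33))
t=get_image("top");s=get_image("side");save(t,"t10");save(s,"s10")
for i in(t,s):
  for k in("box_ribboned","box_plain"):
    for d in pinpoint(i,k)[:1]: print(k,round(d["p"],2),at_z(i,d["at"],0).round(4),D(at_z(i,d["at"],.06)).round(4))
a=t["color"][140:320,190:480,::-1];b=s["color"][160:340,200:420,::-1]
cv2.imwrite("pics/c10.png",cv2.resize(np.hstack([a,b]),None,fx=1.55,fy=1.55,interpolation=cv2.INTER_CUBIC))
E
```

```text
at t 88.8 g_desk [-0.0975  0.2425  0.0309] F [ 0.1 -0.  -0.7] gap 0.0851 gf 0.0
grip t 89.1 g_desk [-0.0976  0.2428  0.0312] F [ 0.2 -0.6  6.1] gap 0.0596 gf 44.5
up t 89.9 g_desk [-0.099   0.2417  0.129 ] F [ 0.1  0.7 -3. ] gap 0.0595 gf 43.7
down t 91.5 g_desk [-0.0619  0.0855  0.0918] F [ 0.1 -0.  -2.4] gap 0.0593 gf 43.9
off t 92.4 g_desk [-0.0619  0.085   0.2004] F [ 0.2 -0.1 -0.6] gap 0.0849 gf 0.0
box_ribboned 0.8 [0.4607 0.2108 0.    ] [-0.0616  0.0844  0.06  ]
box_plain 0.86 [0.5696 0.3736 0.    ] [0.0321 0.2433 0.06  ]
box_ribboned 0.58 [0.4784 0.1234 0.    ] [-0.0619  0.0862  0.06  ]
box_plain 0.87 [0.5779 0.3665 0.    ] [0.016  0.3127 0.06  ]
```

View pics/c10.png

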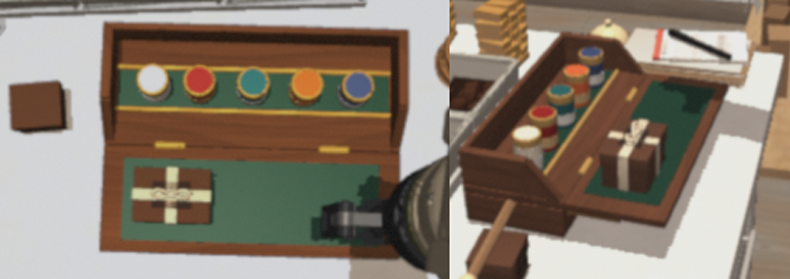

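```bash
sed -i 's/ln(up(.13),feed=.15); s=rep("up")/ln(up(.22),feed=.2); s=rep("up")/; s/go(W(dx,dy,.16),y1,0,f); ln/go(W(dx,dy,.22),y1,0,f); ln/' h.py
python3 - <<'E'
from h import *
v=get_image("top"); d=pinpoint(v,"box_plain")[0]; p=at_z(v,d["at"],0); print(p,d["p"])
if np.hypot(*(p[:2]-[.5705,.374]))<.012:
    box((.571,.3745),.045,-.062,-.06)
go(np.array([.35,.0,.3]),0,0)
wait(.5); rep()
t=get_image("top");s=get_image("side")
for i in(t,s):
  for k in("box_ribboned","box_plain","tin_teal","tin_red","tin_cream","tin_orange","tin_blue"):
    for d in pinpoint(i,k)[:1]: print(k,round(d["p"],2),D(at_z(i,d["at"],.06 if "box" in k else .085)).round(4))
a=t["color"][140:320,190:480,::-1];b=s["color"][160:340,200:420,::-1]
cv2.imwrite("pics/c11.png",cv2.resize(np.hstack([a,b]),None,fx=1.55,fy=1.55,interpolation=cv2.INTER_CUBIC))
E
```

```text
[0.57507293 0.37721239 0.        ] 0.86
at t 96.7 g_desk [0.0445 0.2577 0.0312] F [-0.1 -0.5 -0.2] gap 0.0851 gf 0.0
grip t 97.1 g_desk [0.0444 0.2579 0.0313] F [0.3 0.2 5.8] gap 0.0543 gf 43.6
up t 98.2 g_desk [0.0427 0.2568 0.2183] F [-0.2  0.2 -1.3] gap 0.0547 gf 43.0
down t 100.9 g_desk [-0.0616 -0.06    0.0925] F [ 0.2  0.4 -0.9] gap 0.0548 gf 43.2
off t 101.9 g_desk [-0.0619 -0.06    0.2003] F [-0.2  0.5  0. ] gap 0.0854 gf 0.0
 t 103.7 g_desk [-0.1555 -0.129   0.3   ] F [-0.2 -0.1  1.1] gap 0.0853 gf 0.0
box_ribboned 0.67 [-0.0649  0.087   0.06  ]
box_plain 0.81 [-0.0607 -0.0571  0.06  ]
tin_teal 0.77 [0.0632 0.0049 0.085 ]
tin_red 0.85 [0.0603 0.0644 0.085 ]
tin_cream 0.58 [0.0685 0.1146 0.085 ]
tin_orange 0.88 [ 0.073  -0.0517  0.085 ]
tin_blue 0.85 [ 0.0679 -0.1129  0.085 ]
box_ribboned 0.59 [-0.0542  0.0745  0.06  ]
box_plain 0.9 [-0.0525 -0.0755  0.06  ]
tin_teal 0.65 [ 0.0663 -0.004   0.085 ]
tin_red 0.73 [0.0699 0.0557 0.085 ]
tin_cream 0.93 [0.0717 0.1223 0.085 ]
tin_orange 0.92 [ 0.0683 -0.0672  0.085 ]
tin_blue 0.69 [ 0.0717 -0.1296  0.085 ]
```

View pics/c11.png

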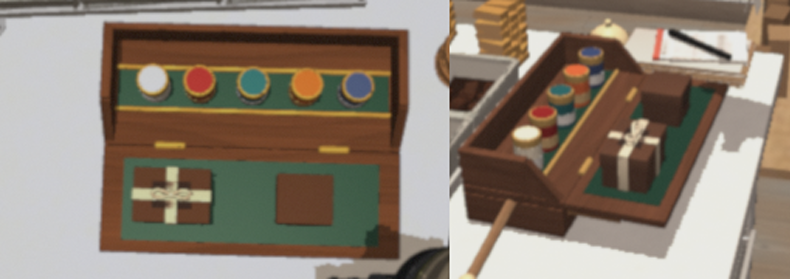

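The final picture shows all five tins upright in the lane, with lids at about row 85. Both boxes stand on the level flap, at about (172,195) and (305,198), and the arm is clear.

```bash
python3 -c "
from h import *
print(sign_off()); rep()"
```

```text
the job is handed in; nothing more can be done
None
the job is handed in; nothing more can be done
```

The job is done and handed in at about 104 s: both supports are out against their stops, the flap is down level on them, all five tins stand lid up in the lane, and both gift boxes stand upright on the flap.

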